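# Fill the sample warmer with its L-plate and the plate that fits the gap

## Robot

A 6-joint arm with a two-finger parallel gripper is mounted at the origin on a cart in front of the work surface, level with it; the furniture and walls round the work are solid. World frame = base frame: x ahead of the robot, y to its left, z up, the work surface at z = 0. Lengths are in m, angles in rad, forces in N, time in s.
With the tool pointing down it reaches from about 0.3 to 0.75 m from the base axis. Payload 8.5 kg.
Tool frame: the origin (TCP) lies at the very end of the fingers, on their centre line; the grasp point (between the pads) lies 19 mm behind it; z points along the fingers, y is the line along which they close (so a half turn about z gives the same grasp; the last joint's range is limited). The gripper opens to 88 mm and grips with 3 to 60 N. Pads are 18 mm wide; open, the fingers measure 123 mm over their backs; the gripper's body (75 mm by 187 mm) begins 45 mm behind the grasp point.
Start: joints at [-1.398, 0.381, 1.297, -0, 1.464, -0.215], TCP at [0.208, -0.509, 0.239] pointing down, gripper open.
Joint ranges: [-3.11, 3.11], [-0.89, 2.33], [0.22, 2.48], [-1.42, 4.56], [0.17, 2.85], [-2.88, 2.88]. Speed limits (rad/s): [2.39, 2.39, 3.14, 3.14, 3.14, 3.14].

## Interface

Orientations are given as a rotation vector (axis times angle).
In Python, from station import bot gives the robot as it stands.
- The arm moves only by the tool servo_tool, never from a script. Its argument "deltas" is a list of rows, each an object with "delta_pos": the shift along the world's x, y, z in mm, a list of three; "twist": the turn about the world's z in rad. A call has 1 to 10 rows; each row is the pose to reach, as a shift and turn from the pose commanded when the call began; what a row does not reach only later rows make up. A row lasts 1/12 s, in which the tool goes at most 41.7 mm and 7.16 degrees, less where a joint would pass 70% of its speed; a pose out of reach is approached as far as the arm can. A call with a gripper value outside its range is refused whole. "jaw" is the finger opening in mm, from 0 to 88.1, set as the call begins (left out, the last holds). The fingers move at their own pace and stop on an object; "force" is the grip in N (left out, the last holds). Time passes only in rows, so rows that repeat a pose let the fingers close. It gives the time, the measured TCP pose, the force, the opening and the grip force at its end, in the units of the state.
- bot.observe(): the state, without advancing time (a new reading comes with each control period).
- bot.camera(name): name is "scene" or "top" or "wrist"; returns the picture (420x560x3 uint8, red, green, blue); there is no depth.
- bot.calibration(name): a dict with "K" (3x3 intrinsics, pixels), "k1" (the pictures are not rectified: a ray, as slopes to the right and down, at radius r is drawn at 1 + k1 r^2 times it, then the intrinsics apply), "origin" and "orientation" of the camera in the world. Camera axes: x right, y up, looking along -z (the intrinsics and any distortion apply to the point x, -y, -z); pixel columns grow to the right and rows downward; lengths in m; the calibration is good to about 2 mm. A picture is of the moment at which its call begins: read the wrist's pose just before it. calibration takes no time and is no camera call; for the wrist camera it gives the pose at the moment of the call.
- bot.close_job(): hands the job in; it is judged then, once.
Trained networks look in the newest picture that a camera, given by its name, has taken for a name from the list of things; names that differ only in an ending like _2 or _b are one class to them, and where a whole thing is asked for, a point or a joint stands for the part that bears it (a point fixed in the world has none). Each returns a list of dicts, best first, with "p" (0 to 1); they miss things now and then, are a little off and sometimes report something else, mostly with a low value. They report only what shows in the picture. A call takes as long as a camera call. They do not tell look-alikes from the thing itself.
- bot.recognise(camera, query): "position" ([x, y, z] in m, in the coordinates of the camera as it stood for that picture, good to about 4 mm: the middle of the surface that is visible of it).
The state is a dict: "time": time; "joints": joint angles; "qvel": joint speeds; "tau": joint torques, N m; "position": TCP position; "tool_rot": TCP orientation; "ft_force": force on the tool from outside, world axes, zero at the start; "moment": the same for the moment, N m; "width": finger opening in m; "gripper_force": force on a finger pad.
Only numpy, scipy, OpenCV 4.12 (cv2) and the standard library are available. Lean on these libraries where they do the work, as an engineer would, in place of code of your own. Each camera call takes 0.05 s, during which the arm holds its last target. There are 200 camera calls.

## Task

Pack the well of the sample warmer: lay the blue L-shaped plate flat in the well, and lay the blue rectangular plate that fits in the corner it leaves open there too, so that both lie flat on the floor of the well side by side. Leave the longer rectangular plate, which does not fit, where it lies.

Things in the scene. Friction and masses are not known exactly. Their poses are not given: they have to be found in the camera images.
- warmer_well (a point): Centre of the dark floor of the open rectangular well in the top of the white sample warmer, a fixed flat box. Well: 126 mm along x, 166 mm along y, 14 mm deep; its floor is 26 mm and the rim 40 mm above the table. The housing reaches 103 mm to -x (strip with display and buttons), 77 mm to +x, 97 mm to either side in y.
- l_plate_grip (a point): Blue L-shaped plate, 14 mm thick, 0.3 kg: centre of its black upright grip bar (16 x, 45 y, 48 high, mm), 38 mm above the underside. Its outer rectangle, 110 (x) by 150 (y), is centred at x +10, y +22 from here; the open corner spans x +10 to +65, y +17 to +97 from here. It fits the well with its y along the well's y or turned by 180 degrees, 8 mm to spare on each side.
- short_plate_grip (a point): Shorter blue rectangular plate, 47 mm (x) by 72 mm (y), 14 mm thick, 0.1 kg, which fits the L-plate's open corner with its y along the L-plate's y, either way round. This is the centre of the black upright grip bar in its middle (16 x, 45 y, 48 high, mm), 38 mm above the underside.
- long_plate_grip (a point): Longer blue rectangular plate, 47 mm (x) by 104 mm (y), 14 mm thick, with the same black bar in its middle (this is the bar's centre, 38 mm above the underside). Too long for the open corner: to be left alone.
Mind the look-alikes: they are no part of the job. What is shaped like the part that bears short_plate_grip but red is not meant.

How it is judged:
At the end, for the whole second after the job is handed in: The L-plate and the shorter rectangular plate both lie inside the well, down on its floor (within 5 mm) and flat (within about 4.5 degrees), released and at rest; the longer plate is within 40 mm of where it started (x of l_plate_grip in the frame of warmer_well between -0.03 and 0.03 m and y of l_plate_grip in the frame of warmer_well between -0.045 and 0.045 m and z of each of l_plate_grip, short_plate_grip in the frame of warmer_well below 0.043 m and angle between each of l_plate_grip, short_plate_grip's own z axis and vertical below 0.08 rad and linear speed of each of l_plate, short_plate below 0.02 m/s and x of short_plate_grip in the frame of warmer_well between -0.06 and 0.06 m and y of short_plate_grip in the frame of warmer_well between -0.08 and 0.08 m and distance of long_plate_grip from where it was at the start of the episode below 0.04 m); the robot touches nothing.
It fails at once if the longer rectangular plate is moved 40 mm or more (distance of long_plate_grip from where it was at the start of the episode above 0.04 m).
It also fails if it takes over 54 s, if anything falls off the work surface, if the arm or the gripper's body presses on something with over 40 N, if the wrist force passes 120 N, or if a joint passes its speed limit or range.

## Working session

There is one attempt and no reset: what is moved stays moved. The work goes in short steps, Python scripts to look and compute and a tool call to move; the robot and the scene stay as the last step left them, time stands still between calls to the robot, and variables do not carry over. Pictures are saved under pics/ and viewed, at most 11 in all, crops included, and the job is handed in when it is done.

Besides the shell and the picture viewer there is one more tool, called after "Emit:" as a command line: name --argument value ..., lists and objects as JSON in quotes. servo_tool: Moves the arm, as the interface text tells. Its arguments: {"type":"object","properties":{"deltas":{"type":"array","items":{"type":"object","properties":{"delta_pos":{"type":"array","items":{"type":"number"}},"twist":{"type":"number"}}}},"jaw":{"type":"number"},"force":{"type":"number"}},"required":["deltas"]}

```bash
mkdir -p pics; cat > h.py <<'E'
import numpy as np, cv2
from station import bot
from scipy.spatial.transform import Rotation as R
def rot(o):
    o=np.array(o,float)
    return o if o.shape==(3,3) else R.from_rotvec(o).as_matrix()
def world(c,p): return rot(c["orientation"])@np.array(p)+np.array(c["origin"])
def pix(c,P):
    p=rot(c["orientation"]).T@(np.array(P)-c["origin"]); s=np.array([p[0],-p[1]])/-p[2]
    s=s*(1+c["k1"]*(s@s)); K=np.array(c["K"]); return (K@[s[0],s[1],1])[:2]
def ray(c,uv,z):
    K=np.array(c["K"]); d=np.array([(uv[0]-K[0,2])/K[0,0],(uv[1]-K[1,2])/K[1,1]]); s=d.copy()
    for _ in range(20): s=d/(1+c["k1"]*(s@s))
    v=rot(c["orientation"])@[s[0],-s[1],-1]; o=np.array(c["origin"]); return o+v*(z-o[2])/v[2]
def save(im,n): cv2.imwrite("pics/"+n,np.ascontiguousarray(im[:,:,::-1]))
E
python3 - <<'E'
from h import *
np.set_printoptions(precision=4,suppress=True)
ims=[]
for n in["top","scene"]:
    im=bot.camera(n);c=bot.calibration(n);save(im,n+"0.png")
    print(n,c)
    for q in["warmer_well","l_plate_grip","short_plate_grip","long_plate_grip"]:
        for d in bot.recognise(n,q): w=world(c,d["position"]);print(q,round(d["p"],2),w,pix(c,w).round())
print(bot.observe())
E
```

```text
top {'K': array([[443.5502,   0.    , 280.4336],
       [  0.    , 443.5502, 205.5615],
       [  0.    ,   0.    ,   1.    ]]), 'k1': -0.14072259890397182, 'origin': array([ 0.4634, -0.0667,  1.0104]), 'orientation': array([ 0.043 , -0.0949, -1.5667])}
warmer_well 0.68 [0.5416 0.1388 0.0284] [173. 209.]
l_plate_grip 0.9 [ 0.5149 -0.138   0.0102] [297. 222.]
short_plate_grip 0.95 [ 0.657  -0.1797  0.0139] [315. 160.]
short_plate_grip 0.66 [ 0.6084 -0.333   0.0098] [381. 182.]
long_plate_grip 0.97 [ 0.4774 -0.3457  0.0157] [388. 238.]
scene {'K': array([[455.7489,   0.    , 276.2819],
       [  0.    , 455.7489, 212.4721],
       [  0.    ,   0.    ,   1.    ]]), 'k1': -0.1470383934690335, 'origin': array([0.1976, 0.5437, 0.6033]), 'orientation': array([ 0.3378, -1.203 , -2.3834])}
warmer_well 0.89 [0.5333 0.1569 0.0303] [220. 314.]
l_plate_grip 0.97 [ 0.5107 -0.1218  0.0128] [308. 233.]
short_plate_grip 0.82 [ 0.6066 -0.3271  0.0155] [310. 175.]
short_plate_grip 0.8 [ 0.6527 -0.1742  0.0189] [262. 200.]
long_plate_grip 0.71 [ 0.4739 -0.3361  0.0126] [362. 188.]
{'time': 0.5, 'joints': array([-1.3983,  0.3806,  1.2974,  0.    ,  1.4636, -0.2153]), 'qvel': array([ 0.001 , -0.0008, -0.0003, -0.0003, -0.0013, -0.0006]), 'tau': array([ -0.0017, -43.752 , -22.461 ,   0.0713,   0.0316,  -0.    ]), 'position': array([ 0.208 , -0.5091,  0.2387]), 'tool_rot': array([-3.0827, -0.6054, -0.    ]), 'ft_force': array([0.3441, 0.6957, 0.5212]), 'moment': array([0.028 , 0.02  , 0.0061]), 'gripper_force': 0.0, 'width': 0.08822760286884268}
```

```bash
python3 -c "
import cv2
im=cv2.imread('pics/top0.png')[120:300,90:450];cv2.imwrite('pics/top0c.png',cv2.resize(im,None,fx=2.2,fy=2.2,interpolation=cv2.INTER_CUBIC))"
```

```text
(no output)
```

View pics/top0c.png

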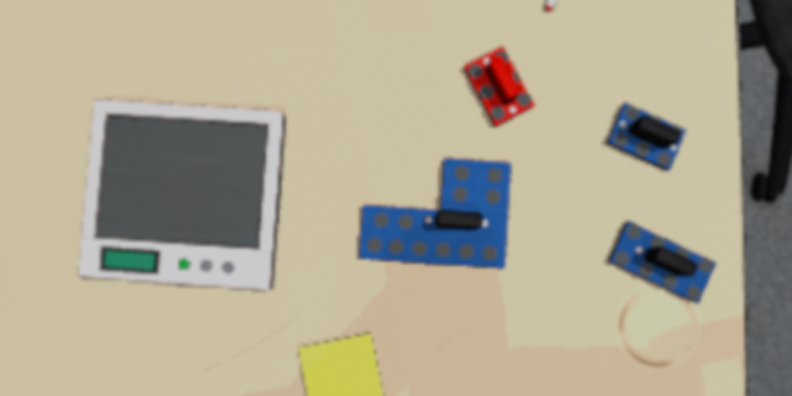

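View pics/scene0.png

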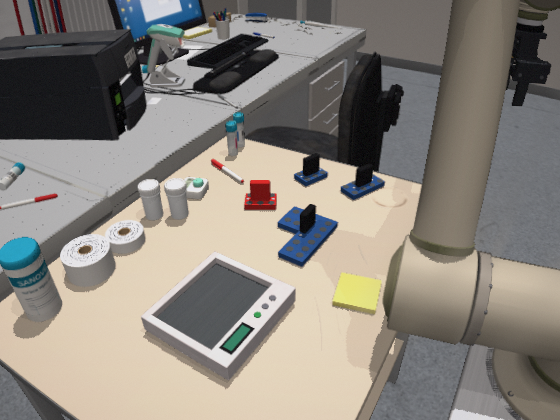

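The crop shows the warmer at left and the L-plate at (297,222), with its open corner towards image up-left, i.e. +x,+y. The candidates for the short plate are red (315,160), which is a decoy, blue short (381,182), and blue long (388,238). I choose (381,182).

```bash
cat >> h.py <<'E'
def rects(im,c,z,mask,amin):
    out=[];n,l,st,_=cv2.connectedComponentsWithStats(mask.astype(np.uint8))
    for i in range(1,n):
        if st[i,4]<amin: continue
        ct=max(cv2.findContours((l==i).astype(np.uint8),0,1)[0],key=len)[:,0]
        P=np.array([ray(c,p,z)[:2] for p in ct])*1000
        (x,y),(w,h),a=cv2.minAreaRect(P.astype(np.float32)); 
        if w>h: w,h,a=h,w,a-90
        a=(a+90)%180-90
        out.append((round(x,1),round(y,1),round(w,1),round(h,1),round(a,2),st[i,4],ct.mean(0).round()))
    return out
def blue(im):
    h=cv2.cvtColor(im,cv2.COLOR_RGB2HSV).astype(int); return (h[...,0]>98)&(h[...,0]<128)&(h[...,1]>110)&(h[...,2]>40)
E
python3 - <<'E'
from h import *
im=cv2.imread("pics/top0.png")[:,:,::-1].copy();c=bot.calibration("top")
m=cv2.morphologyEx(blue(im).astype(np.uint8),cv2.MORPH_CLOSE,np.ones((3,3)))
for r in rects(im,c,.014,m,100):print("blue",r)
h=cv2.cvtColor(im,cv2.COLOR_RGB2HSV).astype(int)
roi=np.zeros(im.shape[:2],bool);roi[155:260,115:230]=1
w=roi&(h[...,1]<40)&(h[...,2]>120)
for r in rects(im,c,.04,w,300):print("white",r)
d=roi&(h[...,2]<110)&(h[...,1]<80)
for z in(.026,.04):
  for r in rects(im,c,z,d,800):print("dark",z,r)
E
```

```text
blue (613.8, -321.1, 36.2, 44.3, 67.16, np.int32(144), array([375., 179.]))
blue (529.3, -115.4, 107.1, 147.0, -3.82, np.int32(1772), array([293., 220.]))
blue (490.5, -321.4, 35.0, 44.2, 62.39, np.int32(206), array([377., 233.]))
blue (460.8, -383.2, 31.3, 44.6, 61.76, np.int32(152), array([404., 245.]))
white (543.2, 139.8, 181.1, 197.7, -3.66, np.int32(2809), array([172., 208.]))
dark 0.026 (558.1, 142.8, 125.4, 165.9, -3.65, np.int32(4097), array([172., 202.]))
dark 0.04 (556.7, 139.8, 123.6, 163.6, -3.65, np.int32(4097), array([172., 202.]))
```

Emit:
servo_tool --deltas '[{"delta_pos":[25,31,10],"twist":0.11},{"delta_pos":[52,62,20],"twist":0.22},{"delta_pos":[78,93,20],"twist":0.33},{"delta_pos":[104,124,20],"twist":0.44},{"delta_pos":[130,155,20],"twist":0.55},{"delta_pos":[155,186,20],"twist":0.66},{"delta_pos":[180,217,20],"twist":0.77},{"delta_pos":[206,248,20],"twist":0.88},{"delta_pos":[232,279,20],"twist":0.99},{"delta_pos":[258,310,20],"twist":1.1}]'

```text
time: 1.33
position: [0.4669, -0.1973, 0.259]
tool_rot: [2.306, 2.133, 0.0]
ft_force: [0.8, -0.4, 0.2]
width: 0.088
gripper_force: 0.0
```

Emit:
servo_tool --deltas '[{"delta_pos":[26,31,0],"twist":0.015},{"delta_pos":[52,62,0],"twist":0.015},{"delta_pos":[52,62,0],"twist":0.015},{"delta_pos":[52,62,0],"twist":0.015},{"delta_pos":[52,62,0],"twist":0.015}]'

```text
time: 1.75
position: [0.5178, -0.1373, 0.2586]
tool_rot: [-2.295, -2.145, 0.001]
ft_force: [-0.9, -0.7, 0.2]
width: 0.0878
gripper_force: 0.0
```

```bash
python3 - <<'E'
from h import *
np.set_printoptions(precision=4,suppress=True)
c=bot.calibration("wrist");im=bot.camera("wrist");save(im,"w1.png");print(c)
for q in["l_plate_grip"]:
    for d in bot.recognise("wrist",q): w=world(c,d["position"]);print(q,round(d["p"],2),w,pix(c,w).round())
m=cv2.morphologyEx(blue(im).astype(np.uint8),cv2.MORPH_CLOSE,np.ones((5,5)))
for r in rects(im,c,.014,m,300):print("blue",r)
E
```

```text
{'K': array([[309.9936,   0.    , 283.8311],
       [  0.    , 309.9936, 210.6821],
       [  0.    ,   0.    ,   1.    ]]), 'k1': -0.024832705140747653, 'origin': array([ 0.523 , -0.0529,  0.4036]), 'orientation': array([-0.3292,  0.012 , -0.0666])}
l_plate_grip 0.82 [ 0.5115 -0.1292  0.0163] [279. 169.]
blue (529.5, -114.8, 108.2, 147.5, -3.82, np.int32(5491), array([285., 159.]))
blue (608.2, -332.9, 46.6, 76.0, -22.35, np.int32(507), array([352., 296.]))
blue (481.0, -339.5, 46.7, 91.1, -24.95, np.int32(781), array([269., 303.]))
```

View pics/w1.png

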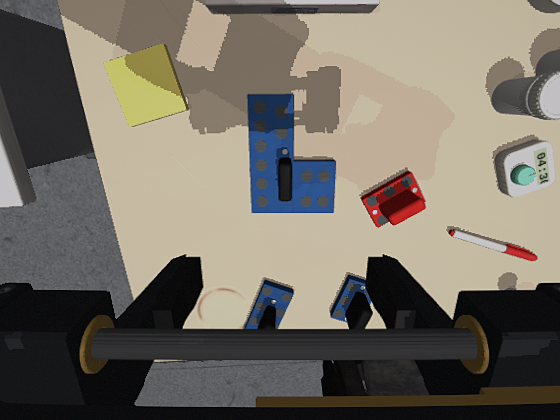

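The wrist picture shows the L-plate's bar at (285,178), right under the tool, which agrees with the top view. The short plate is at (352,296).

Emit:
servo_tool --deltas '[{"delta_pos":[0,1,-30]},{"delta_pos":[0,1,-60]},{"delta_pos":[0,1,-90]},{"delta_pos":[0,1,-120]},{"delta_pos":[0,1,-150]},{"delta_pos":[0,1,-180]},{"delta_pos":[0,1,-205]},{"delta_pos":[0,1,-222]},{"delta_pos":[0,1,-234]},{"delta_pos":[0,1,-234]}]' --jaw 60

```text
schema error: expected keys delta_pos, twist
```

Emit:
servo_tool --deltas '[{"delta_pos":[0,0,0]},{"delta_pos":[0,0,0]},{"delta_pos":[0,0,0]},{"delta_pos":[0,0,0]},{"delta_pos":[0,0,0]},{"delta_pos":[0,0,0]},{"delta_pos":[0,0,0]},{"delta_pos":[0,0,0]}]' --jaw 0 --force 45

```text
schema error: expected keys delta_pos, twist
```

Emit:
servo_tool --deltas '[{"delta_pos":[0,0,10]},{"delta_pos":[0,0,25]},{"delta_pos":[0,0,45]},{"delta_pos":[0,0,65]},{"delta_pos":[0,0,85]},{"delta_pos":[0,0,105]},{"delta_pos":[0,0,120]},{"delta_pos":[0,0,120]},{"delta_pos":[0,0,120]}]'

```text
schema error: expected keys delta_pos, twist
```

```bash
python3 - <<'E'
from h import *
np.set_printoptions(precision=4,suppress=True)
c=bot.calibration("wrist");im=bot.camera("wrist");save(im,"w2.png")
s=bot.observe();print(s["position"],s["moment"],s["ft_force"],s["width"])
m=cv2.morphologyEx(blue(im).astype(np.uint8),cv2.MORPH_CLOSE,np.ones((5,5)))
for r in rects(im,c,s["position"][2]-.010,m,800):print("blue",r)
E
```

```text
[ 0.5174 -0.1382  0.2588] [-0.0286 -0.0436  0.0395] [-0.6682 -0.3793 -0.1867] 0.08824786187211711
blue (525.4, -78.1, 43.0, 58.1, -3.92, np.int32(5531), array([285., 158.]))
```

View pics/w2.png

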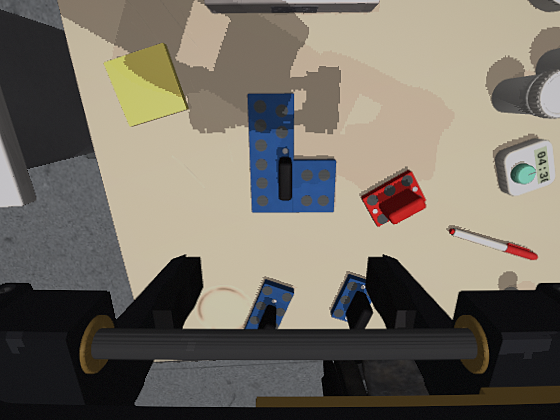

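The moves were refused because every row needs "twist". The picture is unchanged, with the bar still at (285,178).

Emit:
servo_tool --deltas '[{"delta_pos":[0,1,-30],"twist":0},{"delta_pos":[0,1,-60],"twist":0},{"delta_pos":[0,1,-90],"twist":0},{"delta_pos":[0,1,-120],"twist":0},{"delta_pos":[0,1,-150],"twist":0},{"delta_pos":[0,1,-180],"twist":0},{"delta_pos":[0,1,-205],"twist":0},{"delta_pos":[0,1,-222],"twist":0},{"delta_pos":[0,1,-234],"twist":0},{"delta_pos":[0,1,-234],"twist":0}]' --jaw 60

```text
time: 2.73
position: [0.5165, -0.1367, 0.0227]
tool_rot: [-2.295, -2.14, 0.002]
ft_force: [-0.5, 0.8, 1.1]
width: 0.0599
gripper_force: 0.0
```

Emit:
servo_tool --deltas '[{"delta_pos":[0,0,0],"twist":0},{"delta_pos":[0,0,0],"twist":0},{"delta_pos":[0,0,0],"twist":0},{"delta_pos":[0,0,0],"twist":0},{"delta_pos":[0,0,0],"twist":0},{"delta_pos":[0,0,0],"twist":0},{"delta_pos":[0,0,0],"twist":0},{"delta_pos":[0,0,0],"twist":0}]' --jaw 0 --force 45

```text
time: 3.4
position: [0.5182, -0.1362, 0.025]
tool_rot: [2.295, 2.144, 0.0]
ft_force: [0.4, 0.2, 2.1]
width: 0.016
gripper_force: 45.0
```

Gripped (16 mm). Lift next.

Emit:
servo_tool --deltas '[{"delta_pos":[0,0,10],"twist":0},{"delta_pos":[0,0,25],"twist":0},{"delta_pos":[0,0,45],"twist":0},{"delta_pos":[0,0,65],"twist":0},{"delta_pos":[0,0,85],"twist":0},{"delta_pos":[0,0,105],"twist":0},{"delta_pos":[0,0,120],"twist":0},{"delta_pos":[0,0,120],"twist":0},{"delta_pos":[0,0,120],"twist":0}]'

```text
time: 4.15
position: [0.5178, -0.136, 0.145]
tool_rot: [2.295, 2.144, 0.0]
ft_force: [0.1, -0.1, -3.7]
width: 0.0157
gripper_force: 45.0
```

```bash
python3 - <<'E'
from h import *
np.set_printoptions(precision=4,suppress=True)
c=bot.calibration("wrist");im=bot.camera("wrist");save(im,"w3.png")
s=bot.observe();print(s["position"],s["moment"],s["ft_force"],s["width"])
m=cv2.morphologyEx(blue(im).astype(np.uint8),cv2.MORPH_CLOSE,np.ones((5,5)))
for r in rects(im,c,s["position"][2]-.010,m,800):print("blue",r)
E
```

```text
[ 0.5175 -0.1359  0.1441] [ 0.0021 -0.0241 -0.0469] [-0.4437 -0.0614 -3.9202] 0.015300615928693837
blue (529.8, -98.1, 108.0, 114.2, -3.92, np.int32(18850), array([281., 201.]))
```

View pics/w3.png

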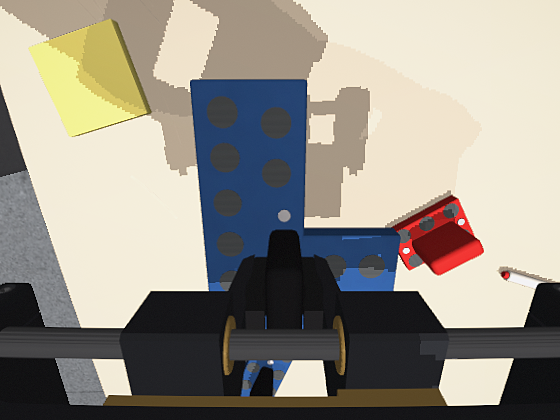

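The wrist picture shows the L held level, its far edge at row 80. I move towards the well and look at it on the way.

Emit:
servo_tool --deltas '[{"delta_pos":[2,12,0],"twist":0},{"delta_pos":[5,30,10],"twist":0},{"delta_pos":[8,50,20],"twist":0},{"delta_pos":[10,70,25],"twist":0},{"delta_pos":[10,85,25],"twist":0},{"delta_pos":[10,95,25],"twist":0},{"delta_pos":[10,100,25],"twist":0},{"delta_pos":[10,100,25],"twist":0},{"delta_pos":[10,100,25],"twist":0}]'

```text
time: 4.95
position: [0.5279, -0.0363, 0.1692]
tool_rot: [-2.295, -2.144, 0.001]
ft_force: [-0.1, 0.3, -3.1]
width: 0.0159
gripper_force: 45.0
```

```bash
python3 - <<'E'
from h import *
np.set_printoptions(precision=4,suppress=True)
c=bot.calibration("wrist");im=bot.camera("wrist");save(im,"w4.png")
s=bot.observe();print(s["position"])
for d in bot.recognise("wrist","warmer_well"): w=world(c,d["position"]);print(d["p"],w,pix(c,w))
for P in [(545.1,118.4)]:
  a=np.radians(-3.66);Rm=np.array([[np.cos(a),-np.sin(a)],[np.sin(a),np.cos(a)]])
  W=np.array([556.5,139.7])
  o=np.ascontiguousarray(im[:,:,::-1])
  for hx0,hx1,hy,z in((-63,63,83,.04),(-63,63,83,.026),(-103+0,77,97,.04)):
    q=[pix(c,np.r_[(W+Rm@v)/1000,z]) for v in ((hx0,-hy),(hx1,-hy),(hx1,hy),(hx0,hy))]
    cv2.polylines(o,[np.int32(np.round(q))],True,(0,0,255) if z==.04 else (0,255,0),1)
  cv2.imwrite("pics/w4o.png",o)
E
```

```text
[ 0.5279 -0.0366  0.1693]
0.65 [0.5503 0.0959 0.0237] [300.6957  44.2926]
```

View pics/w4o.png

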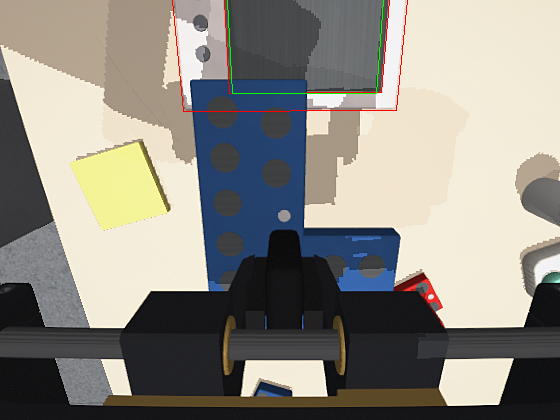

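The overlay agrees with the picture: the well's near edge is at row 92, sides at columns 230 and 385. Now over the well and down.

Emit:
servo_tool --deltas '[{"delta_pos":[2,15,0],"twist":0},{"delta_pos":[4,35,0],"twist":0},{"delta_pos":[7,60,0],"twist":0},{"delta_pos":[10,85,0],"twist":0},{"delta_pos":[12,110,0],"twist":0},{"delta_pos":[14,130,-15],"twist":0.003},{"delta_pos":[16,145,-30],"twist":0.003},{"delta_pos":[17,152,-45],"twist":0.003},{"delta_pos":[17,154,-60],"twist":0.003},{"delta_pos":[17,154,-70],"twist":0.003}]'

```text
time: 5.88
position: [0.5447, 0.1178, 0.0982]
tool_rot: [-2.292, -2.147, 0.002]
ft_force: [0.7, -0.5, -3.4]
width: 0.0156
gripper_force: 45.0
```

Emit:
servo_tool --deltas '[{"delta_pos":[0,0,0],"twist":0},{"delta_pos":[0,0,-8],"twist":0},{"delta_pos":[0,0,-16],"twist":0},{"delta_pos":[0,0,-24],"twist":0},{"delta_pos":[0,0,-30],"twist":0},{"delta_pos":[0,0,-30],"twist":0}]'

```text
time: 6.38
position: [0.5444, 0.1177, 0.0685]
tool_rot: [-2.292, -2.147, 0.002]
ft_force: [-0.9, 0.5, -3.0]
width: 0.0153
gripper_force: 45.0
```

Emit:
servo_tool --deltas '[{"delta_pos":[0,0,-4],"twist":0},{"delta_pos":[0,0,-8],"twist":0},{"delta_pos":[0,0,-12],"twist":0},{"delta_pos":[0,0,-15],"twist":0},{"delta_pos":[0,0,-17],"twist":0},{"delta_pos":[0,0,-17],"twist":0}]'

```text
time: 6.88
position: [0.5448, 0.1179, 0.0523]
tool_rot: [-2.292, -2.148, 0.001]
ft_force: [0.4, 0.0, -3.6]
width: 0.0159
gripper_force: 45.0
```

Emit:
servo_tool --deltas '[{"delta_pos":[0,0,-1],"twist":0},{"delta_pos":[0,0,-1],"twist":0},{"delta_pos":[0,0,-1],"twist":0},{"delta_pos":[0,0,-1],"twist":0},{"delta_pos":[0,0,0],"twist":0}]' --jaw 60

```text
time: 7.3
position: [0.545, 0.1179, 0.0529]
tool_rot: [2.292, 2.148, 0.0]
ft_force: [0.1, 0.8, -0.6]
width: 0.047
gripper_force: 0.0
```

Emit:
servo_tool --deltas '[{"delta_pos":[0,0,15],"twist":0},{"delta_pos":[0,0,40],"twist":0},{"delta_pos":[0,0,70],"twist":0},{"delta_pos":[0,0,100],"twist":0},{"delta_pos":[0,-20,130],"twist":0},{"delta_pos":[0,-50,160],"twist":0},{"delta_pos":[0,-80,180],"twist":0},{"delta_pos":[0,-110,190],"twist":0},{"delta_pos":[0,-110,190],"twist":0},{"delta_pos":[0,-110,190],"twist":0}]'

```text
time: 8.13
position: [0.545, 0.0068, 0.2433]
tool_rot: [2.295, 2.145, 0.001]
ft_force: [0.2, 0.9, 0.4]
width: 0.06
gripper_force: 0.0
```

```bash
python3 - <<'E'
from h import *
np.set_printoptions(precision=4,suppress=True)
c=bot.calibration("wrist");im=bot.camera("wrist");save(im,"w5.png")
s=bot.observe();print(s["position"],s["tool_rot"])
m=cv2.morphologyEx(blue(im).astype(np.uint8),cv2.MORPH_CLOSE,np.ones((5,5)))
for r in rects(im,c,.04,m,800):print("blue",r)
for r in rects(im,c,.014,m,300):print("blue",r)
E
```

```text
[0.5448 0.0079 0.2426] [-2.2932 -2.1467 -0.0001]
blue (554.8, 126.4, 109.2, 124.7, -3.81, np.int32(7950), array([278.,  70.]))
blue (555.1, 129.0, 117.3, 134.0, -3.81, np.int32(7950), array([278.,  70.]))
blue (609.8, -328.9, 47.7, 77.3, -21.18, np.int32(513), array([338., 378.]))
blue (487.6, -324.7, 46.1, 69.3, -25.29, np.int32(598), array([262., 381.]))
```

View pics/w5.png

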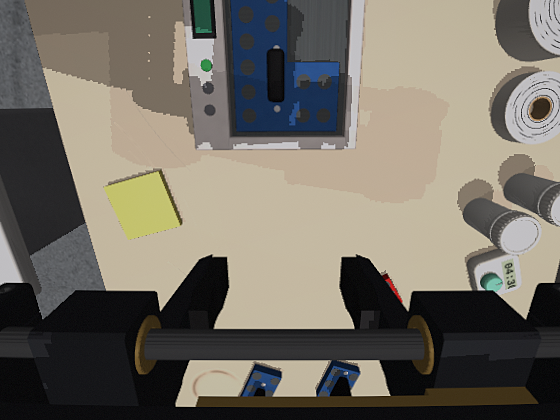

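The picture shows the L in the well, its bar at (275,75) and the open corner at top right (dark floor). Next, go above the short plate.

Emit:
servo_tool --deltas '[{"delta_pos":[6,-34,5],"twist":-0.03},{"delta_pos":[13,-68,10],"twist":-0.06},{"delta_pos":[19,-102,15],"twist":-0.1},{"delta_pos":[26,-136,15],"twist":-0.13},{"delta_pos":[32,-170,15],"twist":-0.16},{"delta_pos":[38,-204,15],"twist":-0.19},{"delta_pos":[45,-238,15],"twist":-0.22},{"delta_pos":[52,-272,15],"twist":-0.26},{"delta_pos":[58,-306,15],"twist":-0.29},{"delta_pos":[64,-338,15],"twist":-0.318}]' --jaw 60

```text
time: 9.02
position: [0.6096, -0.3304, 0.2566]
tool_rot: [-2.602, -1.757, 0.001]
ft_force: [1.3, 0.5, -0.3]
width: 0.0598
gripper_force: 0.0
```

Emit:
servo_tool --deltas '[{"delta_pos":[0,0,0],"twist":0},{"delta_pos":[0,0,0],"twist":0},{"delta_pos":[0,0,0],"twist":0}]'

```text
time: 9.27
position: [0.6094, -0.3285, 0.257]
tool_rot: [-2.601, -1.759, 0.0]
ft_force: [0.3, 0.4, 0.4]
width: 0.0603
gripper_force: 0.0
```

```bash
python3 - <<'E'
from h import *
np.set_printoptions(precision=4,suppress=True)
c=bot.calibration("wrist");im=bot.camera("wrist");save(im,"w6.png")
s=bot.observe();print(s["position"],s["tool_rot"])
m=cv2.morphologyEx(blue(im).astype(np.uint8),cv2.MORPH_CLOSE,np.ones((7,7)))
for r in rects(im,c,.014,m,300):print("blue",r)
for q in["short_plate_grip","long_plate_grip"]:
  for d in bot.recognise("wrist",q): w=world(c,d["position"]);print(q,round(d["p"],2),w,pix(c,w).round())
E
```

```text
[ 0.6094 -0.3282  0.2575] [-2.6009 -1.7604 -0.    ]
blue (608.4, -337.1, 45.6, 71.4, -23.57, np.int32(903), array([288., 182.]))
blue (478.5, -351.5, 47.0, 105.5, -25.35, np.int32(1217), array([201., 224.]))
short_plate_grip 0.88 [ 0.6111 -0.3324  0.0136] [287. 177.]
short_plate_grip 0.73 [ 0.6605 -0.1869  0.0123] [280.  44.]
long_plate_grip 0.75 [ 0.4817 -0.337   0.0082] [199. 214.]
```

View pics/w6.png

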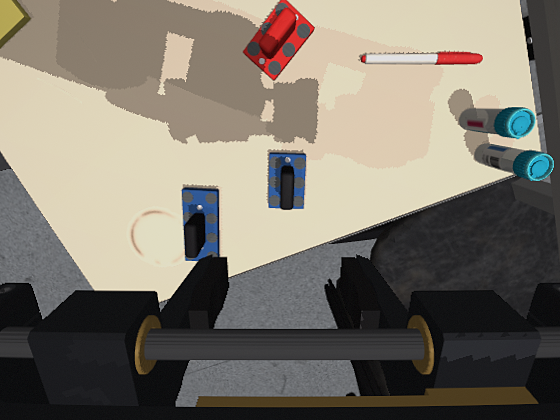

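The crop shows the blue short plate at (287,180), 46×71 mm, next to the long plate at (201,224), 47×105 mm. The choice is confirmed.

Emit:
servo_tool --deltas '[{"delta_pos":[-1,-8,-30],"twist":-0.03},{"delta_pos":[-1,-8,-60],"twist":-0.03},{"delta_pos":[-1,-8,-90],"twist":-0.03},{"delta_pos":[-1,-8,-120],"twist":-0.03},{"delta_pos":[-1,-8,-150],"twist":-0.03},{"delta_pos":[-1,-8,-180],"twist":-0.03},{"delta_pos":[-1,-8,-205],"twist":-0.03},{"delta_pos":[-1,-8,-222],"twist":-0.03},{"delta_pos":[-1,-8,-233],"twist":-0.03},{"delta_pos":[-1,-8,-233],"twist":-0.03}]'

```text
time: 10.25
position: [0.6074, -0.3367, 0.0228]
tool_rot: [-2.626, -1.718, 0.002]
ft_force: [-1.2, -0.0, -0.2]
width: 0.06
gripper_force: 0.0
```

Emit:
servo_tool --deltas '[{"delta_pos":[0,0,0],"twist":0},{"delta_pos":[0,0,0],"twist":0},{"delta_pos":[0,0,0],"twist":0},{"delta_pos":[0,0,0],"twist":0},{"delta_pos":[0,0,0],"twist":0},{"delta_pos":[0,0,0],"twist":0},{"delta_pos":[0,0,0],"twist":0},{"delta_pos":[0,0,0],"twist":0}]' --jaw 0 --force 45

```text
time: 10.92
position: [0.6081, -0.3382, 0.025]
tool_rot: [2.629, 1.719, 0.0]
ft_force: [-0.3, -0.2, 1.2]
width: 0.0156
gripper_force: 45.0
```

Emit:
servo_tool --deltas '[{"delta_pos":[0,0,10],"twist":0},{"delta_pos":[0,0,30],"twist":0},{"delta_pos":[0,0,55],"twist":0},{"delta_pos":[0,0,80],"twist":0},{"delta_pos":[0,0,105],"twist":0},{"delta_pos":[0,0,130],"twist":0},{"delta_pos":[0,0,145],"twist":0},{"delta_pos":[0,0,145],"twist":0},{"delta_pos":[0,0,145],"twist":0}]'

```text
time: 11.67
position: [0.6079, -0.3381, 0.1702]
tool_rot: [2.629, 1.718, 0.001]
ft_force: [-0.1, 0.3, -1.6]
width: 0.0152
gripper_force: 45.0
```

```bash
python3 - <<'E'
from h import *
np.set_printoptions(precision=4,suppress=True)
c=bot.calibration("wrist");im=bot.camera("wrist");save(im,"w7.png")
s=bot.observe();print(s["position"],s["tool_rot"],s["ft_force"],s["moment"])
m=cv2.morphologyEx(blue(im).astype(np.uint8),cv2.MORPH_CLOSE,np.ones((5,5)))
for r in rects(im,c,s["position"][2]-.011,m,800):print("blue",r)
E
```

```text
[ 0.6076 -0.3379  0.1688] [-2.6285 -1.7179  0.0008] [ 0.8937 -0.1929 -1.3841] [-0.0861 -0.0399  0.0391]
blue (615.8, -319.1, 36.5, 46.0, 66.3, np.int32(2763), array([284., 225.]))
blue (556.8, -307.6, 25.4, 54.6, -25.11, np.int32(1877), array([182., 243.]))
```

View pics/w7.png

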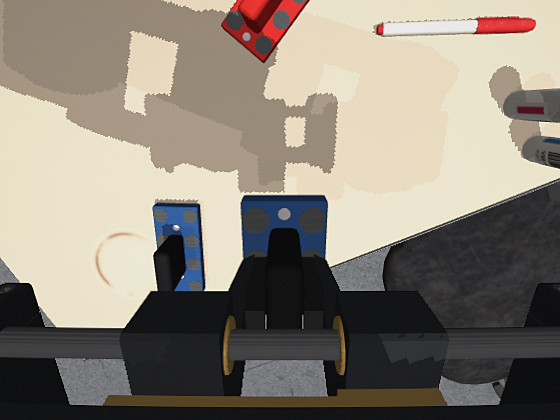

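The short plate is held level, its far edge at row 196, and the long plate is untouched at (178,247). Now carry it over.

Emit:
servo_tool --deltas '[{"delta_pos":[0,20,5],"twist":0.03},{"delta_pos":[-2,50,5],"twist":0.07},{"delta_pos":[-3,85,5],"twist":0.11},{"delta_pos":[-4,122,5],"twist":0.15},{"delta_pos":[-6,160,5],"twist":0.19},{"delta_pos":[-8,198,5],"twist":0.23},{"delta_pos":[-9,236,5],"twist":0.27},{"delta_pos":[-11,274,5],"twist":0.31},{"delta_pos":[-12,312,5],"twist":0.348},{"delta_pos":[-14,345,5],"twist":0.348}]'

```text
time: 12.55
position: [0.5929, 0.0093, 0.1731]
tool_rot: [-2.288, -2.149, 0.003]
ft_force: [0.5, -0.1, -1.5]
width: 0.0154
gripper_force: 45.0
```

Emit:
servo_tool --deltas '[{"delta_pos":[-1,35,0],"twist":0},{"delta_pos":[-2,70,0],"twist":0},{"delta_pos":[-3,105,0],"twist":0},{"delta_pos":[-3,135,0],"twist":0},{"delta_pos":[-3,155,0],"twist":0},{"delta_pos":[-4,165,0],"twist":0},{"delta_pos":[-4,168,0],"twist":0},{"delta_pos":[-4,168,0],"twist":0},{"delta_pos":[-4,168,0],"twist":0}]'

```text
time: 13.3
position: [0.59, 0.1737, 0.1742]
tool_rot: [-2.293, -2.147, 0.002]
ft_force: [0.5, -0.0, -0.4]
width: 0.0154
gripper_force: 45.0
```

```bash
python3 - <<'E'
from h import *
np.set_printoptions(precision=4,suppress=True)
s=bot.observe();print(s["position"],s["tool_rot"])
c=bot.calibration("wrist");im=bot.camera("wrist");save(im,"w8.png")
E
```

```text
[0.59   0.1737 0.1742] [-2.2933 -2.1467  0.0016]
```

View pics/w8.png

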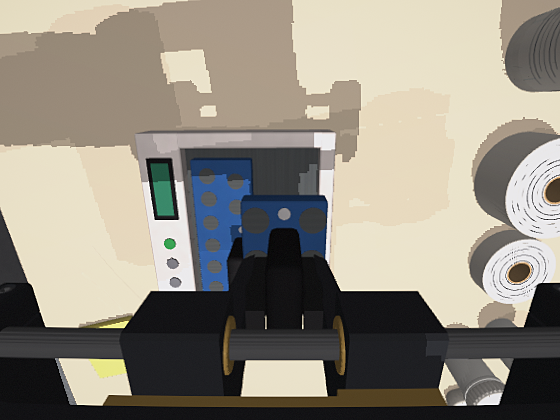

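The picture shows the short plate above the open corner, between the L-arm's edge (column 252) and the well wall (column 318). Descend.

Emit:
servo_tool --deltas '[{"delta_pos":[0,1,-20],"twist":0},{"delta_pos":[0,1,-45],"twist":0},{"delta_pos":[0,1,-70],"twist":0},{"delta_pos":[0,1,-90],"twist":0},{"delta_pos":[0,1,-100],"twist":0},{"delta_pos":[0,1,-106],"twist":0},{"delta_pos":[0,1,-112],"twist":0},{"delta_pos":[0,1,-118],"twist":0},{"delta_pos":[0,1,-121],"twist":0},{"delta_pos":[0,1,-121],"twist":0}]'

```text
time: 14.18
position: [0.59, 0.1758, 0.0537]
tool_rot: [-2.292, -2.148, 0.0]
ft_force: [0.3, 0.3, -1.0]
width: 0.0158
gripper_force: 45.0
```

Emit:
servo_tool --deltas '[{"delta_pos":[0,0,-1],"twist":0},{"delta_pos":[0,0,-2],"twist":0},{"delta_pos":[0,0,-2],"twist":0}]'

```text
time: 14.43
position: [0.5901, 0.1759, 0.052]
tool_rot: [2.292, 2.148, 0.001]
ft_force: [1.0, -1.0, -0.9]
width: 0.0157
gripper_force: 45.0
```

Emit:
servo_tool --deltas '[{"delta_pos":[0,0,0],"twist":0},{"delta_pos":[0,0,0],"twist":0},{"delta_pos":[0,0,0],"twist":0},{"delta_pos":[0,0,0],"twist":0}]' --jaw 40

```text
time: 14.77
position: [0.5901, 0.1759, 0.0519]
tool_rot: [2.292, 2.148, 0.0]
ft_force: [0.2, 0.2, -0.5]
width: 0.0386
gripper_force: 0.0
```

Emit:
servo_tool --deltas '[{"delta_pos":[0,0,15],"twist":0},{"delta_pos":[0,0,40],"twist":0},{"delta_pos":[0,0,70],"twist":0},{"delta_pos":[0,0,100],"twist":0},{"delta_pos":[0,-20,130],"twist":0},{"delta_pos":[-10,-50,160],"twist":0},{"delta_pos":[-20,-80,180],"twist":0},{"delta_pos":[-20,-80,190],"twist":0},{"delta_pos":[-20,-80,190],"twist":0},{"delta_pos":[-20,-80,190],"twist":0}]'

```text
time: 15.6
position: [0.57, 0.0961, 0.2416]
tool_rot: [2.293, 2.148, 0.001]
ft_force: [0.9, 0.1, -0.2]
width: 0.04
gripper_force: 0.0
```

```bash
python3 - <<'E'
from h import *
np.set_printoptions(precision=4,suppress=True)
c=bot.calibration("wrist");im=bot.camera("wrist");save(im,"w9.png")
s=bot.observe();print(s["position"],s["time"])
m=blue(im)
for r in rects(im,c,.04,m,300):print("blue",r)
c=bot.calibration("top");im=bot.camera("top")
for q in["l_plate_grip","short_plate_grip","long_plate_grip"]:
  for d in bot.recognise("top",q): w=world(c,d["position"]);print(q,round(d["p"],2),w)
E
```

```text
[0.5698 0.0965 0.2407] 15.65
blue (555.7, 139.4, 109.0, 147.9, -3.72, np.int32(7128), array([260., 148.]))
blue (590.5, 195.4, 33.4, 45.9, 86.33, np.int32(514), array([293.,  83.]))
blue (588.0, 157.8, 33.5, 46.1, 85.83, np.int32(424), array([291., 131.]))
l_plate_grip 0.68 [0.5525 0.0905 0.036 ]
short_plate_grip 0.78 [ 0.6579 -0.1811  0.0171]
long_plate_grip 0.66 [ 0.4809 -0.3464  0.0161]
```

View pics/w9.png

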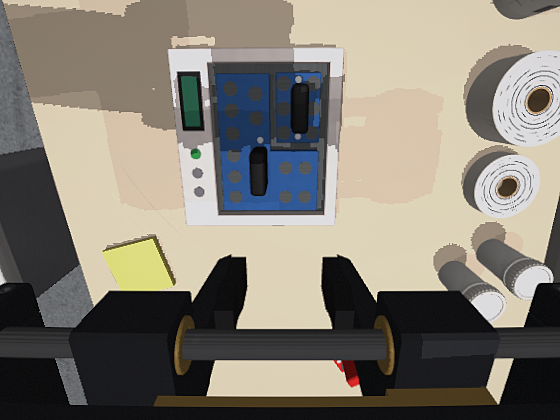

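Both plates lie flat in the well, bars at (258,172) and (300,107), and the measured sizes fit a height of 40 mm. The arm is clear, so I hand in.

```bash
python3 -c "
from station import bot
print(bot.close_job())"
```

```text
the job is handed in; nothing more can be done
None
```

The L-plate and the shorter blue plate lie flat side by side on the well floor, the longer plate was not moved, and the job was handed in at about 16 s of the 54 s allowed; the hand-in returned no verdict.

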